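Back off the aerial winch drum to its mark

TASK

Take the sprung orange pawl off the ratchet wheel of the aerial hand winch by flicking its thumb post right over, so that it stays off by itself. Then ease the drum back with the crank, clockwise seen from above and slowly, never letting it spin, until the yellow mark on its blue flange stands at the red pointer, ready for the new rope. Let go and leave the pawl off, and leave the other things on the bench where they are.

Things in the scene. Friction and masses are not known exactly. Their poses are not given: they have to be found in the camera images.
- drum_axis (a point): Point on the upright axis of the winch drum, 116 mm above the bench, level with the knob's middle. x, y: the winch's own axes (pawl on its -x, +y side), z up. The winch is bolted down: grey base 250 x 250 mm, blue flanges (upper: 150 mm across, top at 59 mm), ratchet wheel of 12 teeth (110 mm across, top at 75 mm), crank arm. Only knob and pawl's thumb post stand over 100 mm
- drum (a joint): Angle of drum, ratchet wheel and crank about the upright axis, rad: 0 with the yellow mark at the red pointer, grows anticlockwise from above. Starts at 0.75 to 1.45 and must come back clockwise to 0; travel -0.8 to 2.4. With the pawl in, it turns back only until a tooth meets the pawl (at most 0.52). A friction brake holds it where it is left; turning takes 3 to 4 N at the knob
- knob (a point): Centre of the black crank knob: an upright cylinder 26 mm across and 48 mm tall, 92 to 140 mm above the bench, 85 mm from the drum's axis. It spins freely on its own pin, so the hand need not turn with the crank. Directly under it is the crank arm, 18 mm wide, top 90 mm above the bench
- yellow_mark (a point): Outer end of the yellow line on the rim of the upper blue flange, 73 mm from the drum's axis, turns with the drum; the line is 8 mm wide
- pointer_tip (a point): Tip of the fixed red pointer at the edge of the upper flange, 78 mm from the drum's axis, 72 mm above the bench
- pawl_pivot (a point): Upright pivot pin of the orange pawl, 68 mm above the bench (its top at 86 mm)
- pawl_tab (a point): The orange pawl's thumb post, the part to flick: upright, 14 mm across, from 63 to 120 mm above the bench; this point is in its middle at 102 mm, 50 mm from the pivot pin and 135 mm from the drum's axis at the start; it moves with the pawl
- pawl (a joint): Angle of the pawl, rad: near 0 fully in the teeth, clear of them from about 0.2, 0.66 the stop, fully off. Grows as the thumb post circles clockwise (from above) about the pivot pin. Starts at 0.05 to 0.2, as the tooth lies. Its spring holds it in, about 4 N at the post, less towards mid throw at 0.33; past that the same spring snaps it on to 0.66 and holds it there
- insulator_a: White ribbed ceramic insulator standing beside the winch, 44 mm across and 44 mm tall, loose; origin at the middle of its underside
- insulator_b: Brown ribbed insulator, same size, loose, standing beside the winch; origin at the middle of its underside
- sheave: Brass pulley wheel lying flat, 64 mm across, 18 mm thick, loose, beside the winch; origin at the middle of its underside
- spanner: Steel spanner 170 mm long lying beside the winch, loose
- mug: Blue mug, 80 mm across, 90 mm tall, loose; origin at the middle of its underside
- screwdriver: Screwdriver 190 mm long lying on the bench, loose
- meter_box: Yellow hand meter with dial and screen, 70 x 110 x 45 mm, loose; origin at the middle of its underside

How it is judged (in metres and radians):
On the way, in this order (a step that is already met when the one before it is completed fails the run):
1. the pawl is flicked off (past 0.5 rad) before the drum is backed down (value of joint pawl above 0.5 rad and value of joint drum above 0.2 rad), for 0.1 s.
2. with the pawl off, the drum is brought to its mark (value of joint pawl above 0.5 rad and value of joint drum between -0.09 and 0.09 rad), for 0.2 s.
At the end, for the whole second after the job is handed in: The drum is at rest within 0.09 rad (about 7 mm at the rim) of its mark standing at the pointer, and the pawl is off by itself, past 0.5 rad (all of step 2 and velocity of joint drum between -0.1 and 0.1 rad/s); the robot touches nothing.
It fails at once if the drum is let spin: faster than 3 rad/s (velocity of joint drum above 3 rad/s or velocity of joint drum below -3 rad/s).
It fails at once if another thing on the bench is moved more than 30 mm (distance of any of insulator_a, insulator_b, sheave, spanner, mug, screwdriver, meter_box from where it was at the start of the episode above 0.03 m).
It also fails if it takes over 48 s, if anything falls off the work surface, if the arm or the gripper's body presses on something with over 40 N, if the wrist force passes 120 N, or if a joint passes its speed limit or range.

ROBOT

A 6-joint arm with a two-finger parallel gripper is mounted at the origin on the work surface. World frame = base frame: x ahead of the robot, y to its left, z up, the work surface at z = 0. Lengths are in mm, angles in rad, forces in N, time in s.
With the tool pointing down it reaches from about 275 to 750 mm from the base axis. Payload 10.2 kg.
Tool frame: the origin (TCP) lies at the very end of the fingers, on their centre line; the grasp point (between the pads) lies 19 mm behind it; x points along the fingers, z is the direction in which the jaws open and shut, and the axes are right-handed (so a half turn about x gives the same grasp; the last joint's range is limited). The gripper opens to 85 mm and grips with 20 to 120 N. Pads are 22 mm wide; open, the fingers measure 114 mm over their backs; the gripper's body (76 mm by 85 mm) begins 54 mm behind the grasp point. The pads swing forward as they close: fully open they stand 13 mm farther back than shut.
Start: joints at [-1.452, 0.313, 1.498, -0, 1.331, -0.223], TCP at [175.959, -494.641, 231.294] pointing down, gripper open.
Joint ranges: [-2.94, 2.94], [-0.97, 2.17], [0.19, 2.56], [-1.23, 4.37], [0.02, 3.11], [-2.88, 2.88]. Speed limits (rad/s): [2.39, 2.39, 3.01, 3.14, 3.14, 3.14].

INTERFACE

Orientations are given as a unit quaternion [w, x, y, z].
In Python, from rig import sense, vision, job gives the robot as it stands. The module is installed in compiled form; this text tells all that it offers.
- The arm moves only by the shell command python3 -m pendant 'ROWS' [FORCE]. ROWS is JSON, a list of rows, each a list of 7 numbers: the turn, a rotation vector about the tool's x, y, z in rad, then the shift along the tool's x, y, z in cm, then the opening, from 0 (shut) to 1 (fully open). A call has exactly 5 rows; each row is the pose to reach, as a shift and turn from the pose commanded when the call began, along the tool's axes at that moment; what a row does not reach only later rows make up. A row lasts 1/8 s, in which the tool goes at most 62.5 mm and 10.7 degrees, less where a joint would pass 70% of its speed; a pose out of reach is approached as far as the arm can. A call with a gripper value outside its range is refused whole. The fingers move at their own pace and stop on an object; FORCE is the grip in N (left out, the last holds). Time passes only in rows, so rows that repeat a pose let the fingers close, or fill a call up. It gives the time, the measured TCP pose, the force and the opening at its end, in the units of the state.
- sense(): the state, without advancing time (a new reading comes with each control period).
- vision.capture(name): name is "side" or "top" or "wrist"; returns the picture (400x640x3 uint8, red, green, blue); there is no depth.
- vision.calibration(name): a dict with "K" (3x3 intrinsics, pixels), "k1" (the pictures are not rectified: a ray, as slopes to the right and down, at radius r is drawn at 1 + k1 r^2 times it, then the intrinsics apply), "extrinsics" (4x4, takes a point from camera to world coordinates). Camera axes: x right, y up, looking along -z (the intrinsics and any distortion apply to the point x, -y, -z); pixel columns grow to the right and rows downward; lengths in mm; the calibration is good to about 2 mm. A picture is of the moment at which its call begins: read the wrist's pose just before it. calibration takes no time and is no camera call; for the wrist camera it gives the pose at the moment of the call.
- job.finish_job(): hands the job in, once; it reports no verdict.
The state is a dict: "time_s": time; "joints": joint angles; "dq": joint speeds; "tau": joint torques, N m; "eef_pos": TCP position; "ee_rot": TCP orientation; "force": force on the tool from outside, world axes, zero at the start; "wrist_torque": the same for the moment, N m; "grip_width": opening from 0.0 (shut) to 1.0 (fully open).
Only numpy, scipy, OpenCV 4.12 (cv2) and the standard library are available. Lean on these libraries where they do the work, as an engineer would, in place of code of your own. Each camera call takes 0.05 s, during which the arm holds its last target.

## Working session

There is one attempt and no reset: what is moved stays moved. The work goes in short steps, Python scripts to look and compute and a shell command to move; the robot and the scene stay as the last step left them, time stands still between calls to the robot, and variables do not carry over. Pictures are saved under pics/ and viewed, and the job is handed in when it is done.

```bash
mkdir -p pics; python3 - <<'E'
from rig import sense, vision
import cv2,numpy as np
s=sense();print(s)
for n in("top","side"):
    im=vision.capture(n);cv2.imwrite(f"pics/{n}0.png",im[:,:,::-1]);c=vision.calibration(n);print(n,c)
E
```

```text
{'time_s': 0.0, 'joints': array([-1.45242984e+00,  3.13432218e-01,  1.49841630e+00, -5.42700961e-06,
        1.33103882e+00, -2.23407991e-01]), 'dq': array([ 0.00123344, -0.00033854, -0.00132305,  0.00101494, -0.00016636,
        0.00105625]), 'tau': array([ 5.64650713e-05, -4.12265539e+01, -2.59741294e+01, -1.96023780e-04,
        4.14313894e-03, -1.85411733e-05]), 'eef_pos': array([ 175.91056976, -494.37635125,  230.75200922]), 'ee_rot': array([ 0.57743803,  0.40802728,  0.57805327, -0.40734934]), 'force': array([ 0.2753948 , -0.82567297,  0.23607763]), 'wrist_torque': array([-0.06435576, -0.01714644, -0.02565506]), 'grip_width': 1.0000630003324187}
top {'K': array([[464.45024815,   0.        , 318.28221771],
       [  0.        , 464.45024815, 196.13686739],
       [  0.        ,   0.        ,   1.        ]]), 'k1': -0.022645304876161475, 'extrinsics': array([[ 2.70585418e-02,  9.94235248e-01, -1.03750215e-01,
         4.45363167e+02],
       [-9.99422500e-01,  2.90408512e-02,  1.76435525e-02,
         3.66757250e+01],
       [ 2.05548364e-02,  1.03212891e-01,  9.94446880e-01,
         1.36037909e+03],
       [ 0.00000000e+00,  0.00000000e+00,  0.00000000e+00,
         1.00000000e+00]])}
side {'K': array([[474.77616415,   0.        , 310.96327383],
       [  0.        , 474.77616415, 193.29175442],
       [  0.        ,   0.        ,   1.        ]]), 'k1': 0.000297707780357235, 'extrinsics': array([[ 9.71954631e-01,  1.71999630e-01, -1.60375565e-01,
         3.02703857e+02],
       [-2.35102195e-01,  7.26862276e-01, -6.45289229e-01,
        -1.01162004e+03],
       [ 5.58143995e-03,  6.64896502e-01,  7.46914646e-01,
         1.29298554e+03],
       [ 0.00000000e+00,  0.00000000e+00,  0.00000000e+00,
         1.00000000e+00]])}
```

View pics/top0.png

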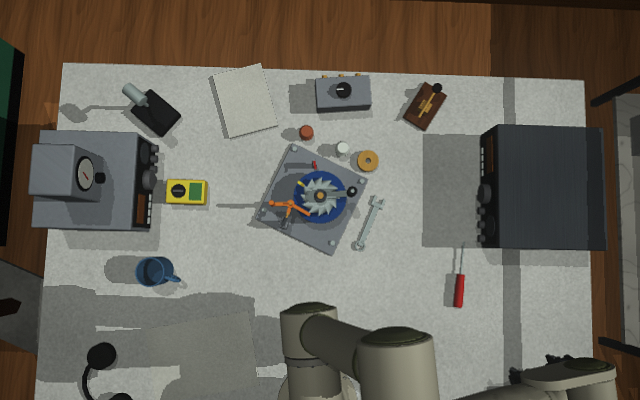

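View pics/side0.png

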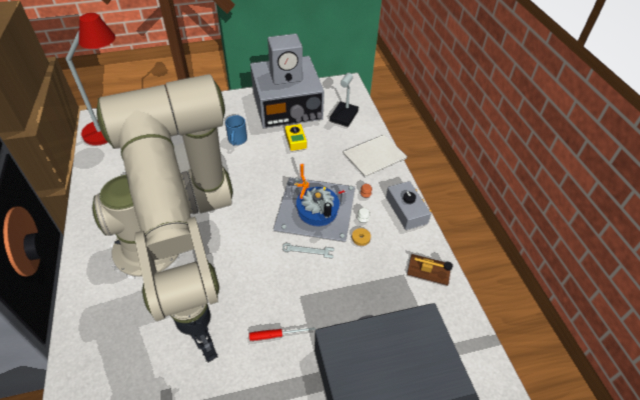

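The top view shows the winch centred near (320,197), with the knob at about (352,191), the orange pawl at (270-310,205) and the red pointer at (314,165). I'll zoom in.

```bash
python3 - <<'E'
import cv2
a=cv2.imread("pics/top0.png")[135:265,240:400];cv2.imwrite("pics/top0z.png",cv2.resize(a,None,fx=4.6,fy=4.6,interpolation=2))
a=cv2.imread("pics/side0.png")[150:260,260:390];cv2.imwrite("pics/side0z.png",cv2.resize(a,None,fx=5.4,fy=5.4,interpolation=2))
E
```

```text
(no output)
```

View pics/top0z.png

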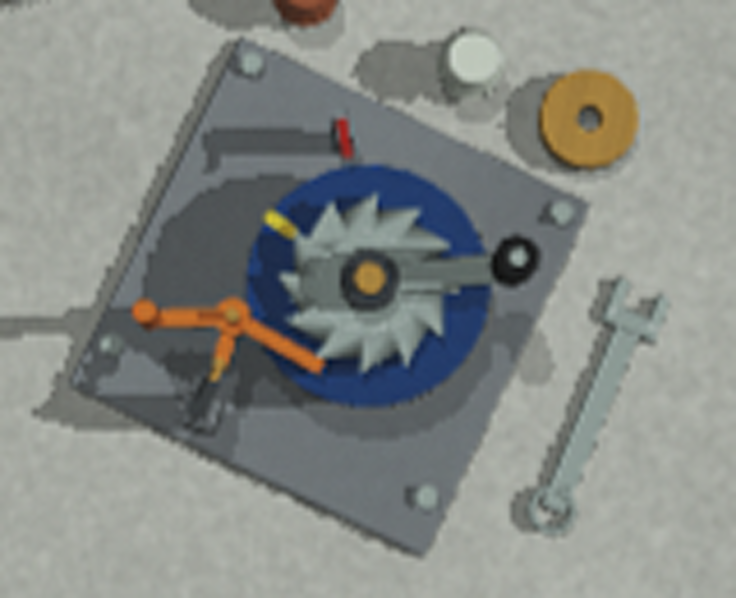

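View pics/side0z.png

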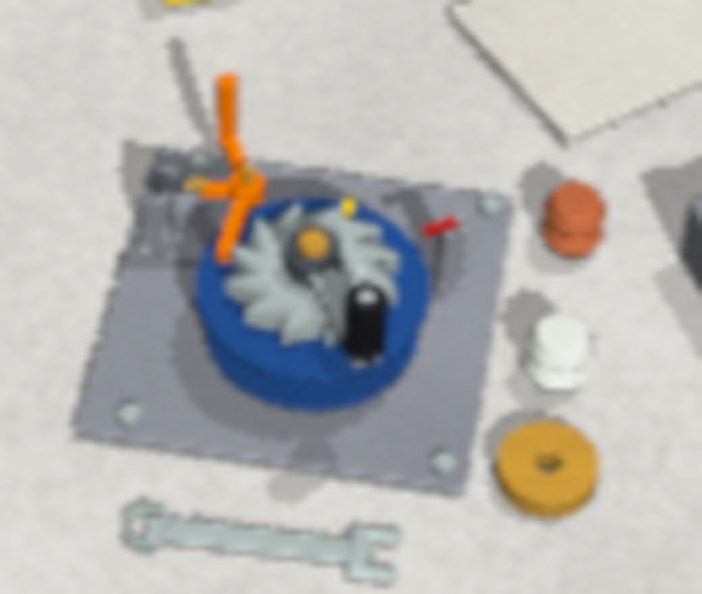

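```bash
cat > h.py <<'E'
import numpy as np, cv2
from rig import sense, vision
def ray(n,px,cal=None):
    c=cal or vision.calibration(n);K=c["K"];k=c["k1"]
    d=np.array([(px[0]-K[0,2])/K[0,0],(px[1]-K[1,2])/K[1,1]]);u=d.copy()
    for _ in range(20): u=d/(1+k*(u@u))
    E=c["extrinsics"];return E[:3,3],E[:3,:3]@np.array([u[0],-u[1],-1])
def onz(n,px,z,cal=None):
    o,v=ray(n,px,cal);return o+v*(z-o[2])/v[2]
def tri(p,q):
    o,v=ray("top",p);a,b=ray("side",q)
    t=np.linalg.lstsq(np.c_[v,-b],a-o,rcond=None)[0]
    P=o+v*t[0];Q=a+b*t[1];return (P+Q)/2,np.linalg.norm(P-Q)
E
python3 - <<'E'
from h import *
T=lambda x,y:(240+x/4.6-.4,135+y/4.6-.4)
S=lambda x,y:(260+x/5.4-.4,150+y/5.4-.4)
np.set_printoptions(precision=1,suppress=True)
P={}
for k,p,z in[("post",(145,313),120),("piv",(232,312),86),("hub",(370,278),95),("knob",(517,256),140),("mark",(267,214),59),("ptr",(347,156),72),("flange",(369,286),59)]:
    P[k]=onz("top",T(*p),z);print(k,P[k])
for k,p,z in[("post",(227,80),120),("piv",(245,178),86),("knob",(368,293),140),("mark",(349,206),59),("flange",(313,285),59),("ptr",(427,231),72)]: print("s",k,onz("side",S(*p),z))
for c in[(240,40),(590,203),(425,556),(70,385)]: print(onz("top",T(*c),12))
for n,c in[("brown",(305,5)),("white",(474,55)),("sheave",(590,117))]: print(n,onz("top",T(*c),44 if n!="sheave" else 18))
for c in[(625,280),(665,300),(545,525)]: print("spanner",onz("top",T(*c),10))
E
```

```text
post [553.6 140.4 120. ]
piv [558.7  91.3  86. ]
hub [580.6   9.5  95. ]
knob [591.  -73.9 140. ]
mark [622.1  73.   59. ]
ptr [657.4  25.   72. ]
flange [579.5   9.2  59. ]
s post [554.6 140.7 120. ]
s piv [553.3  84.4  86. ]
s knob [591.8 -71.7 140. ]
s mark [619.2  69.1  59. ]
s flange [579.9   8.8  59. ]
s ptr [658.9  25.3  72. ]
[740.5  95.2  12. ]
[ 641.7 -131.5   12. ]
[415.2 -31.4  12. ]
[516.1 194.9  12. ]
brown [757.2  53.8  44. ]
white [728.6 -53.1  44. ]
sheave [ 696.3 -129.9   18. ]
spanner [ 593.1 -154.9   10. ]
spanner [ 581.  -180.7   10. ]
spanner [ 436.5 -106.7   10. ]
```

```bash
cat >> h.py <<'E'
from scipy.spatial.transform import Rotation as R
def rot(s): q=s["ee_rot"]; return R.from_quat([q[1],q[2],q[3],q[0]])
def todo(target,s=None,R0=None):
    s=s or sense(); return rot(s).inv().apply(np.array(target)-s["eef_pos"])/10
E
python3 - <<'E'
from h import *
np.set_printoptions(precision=3,suppress=True)
s=sense();print(rot(s).as_matrix()); print(todo((505,140,230)),todo((505,140,97)))
E
```

```text
[[-0.     0.942  0.335]
 [ 0.001  0.335 -0.942]
 [-1.     0.    -0.001]]
[  0.148  52.269 -48.741] [ 13.448  52.265 -48.726]
```

```bash
python3 -m pendant '[[0,0,0,0,4.2,-3.9,0],[0,0,0,0,8.4,-7.8,0],[0,0,0,0,12.6,-11.7,0],[0,0,0,0,16.8,-15.6,0],[0,0,0,0,21,-19.5,0]]' 30
python3 -m pendant '[[0,0,0,0,4.2,-3.9,0],[0,0,0,0,8.4,-7.8,0],[0,0,0,0,12.6,-11.7,0],[0,0,0,0,16.8,-15.6,0],[0,0,0,0,21,-19.5,0]]'
python3 -m pendant '[[0.1,0,0,2,4.2,-3.9,0],[0.2,0,0,4,8.4,-7.8,0],[0.34,0,0,5,10.3,-9.7,0],[0.34,0,0,5,10.3,-9.7,0],[0.34,0,0,5,10.3,-9.7,0]]'
python3 - <<'E'
from h import *
np.set_printoptions(precision=3,suppress=True)
s=sense();print(s,rot(s).as_matrix());print(todo((505,140,97)))
cv2.imwrite("pics/t1.png",vision.capture("top")[120:270,220:420,::-1].repeat(4,0).repeat(4,1));cv2.imwrite("pics/w1.png",vision.capture("wrist")[:,:,::-1])
E
```

```text
time_s: 0.72
eef_pos: [308.9, -238.7, 231.2]
ee_rot: [0.578, 0.408, 0.578, -0.408]
force: [0.5, -0.5, 0.2]
grip_width: 0.002
time_s: 1.35
eef_pos: [441.4, 15.5, 231.2]
ee_rot: [0.578, 0.408, 0.578, -0.408]
force: [0.3, -1.4, -0.3]
grip_width: 0.001
time_s: 1.98
eef_pos: [505.3, 138.9, 181.5]
ee_rot: [0.501, 0.499, 0.501, -0.499]
force: [0.6, 0.3, 0.1]
grip_width: -0.0
{'time_s': 1.975, 'joints': array([ 0.045,  0.355,  1.575, -0.   ,  1.212,  1.612]), 'dq': array([-0.013, -0.013,  0.001,  0.001, -0.   ,  0.008]), 'tau': array([  0.851, -40.988, -24.628,   0.03 ,  -0.007,   0.035]), 'eef_pos': array([505.264, 138.866, 181.469]), 'ee_rot': array([ 0.501,  0.499,  0.501, -0.499]), 'force': array([0.64 , 0.338, 0.058]), 'wrist_torque': array([-0.023,  0.032,  0.049]), 'grip_width': -0.00015807736040873588} [[-0.     1.     0.003]
 [-0.     0.003 -1.   ]
 [-1.    -0.     0.   ]]
[ 8.447 -0.025 -0.115]
```

View wrist.

View pics/w1.png

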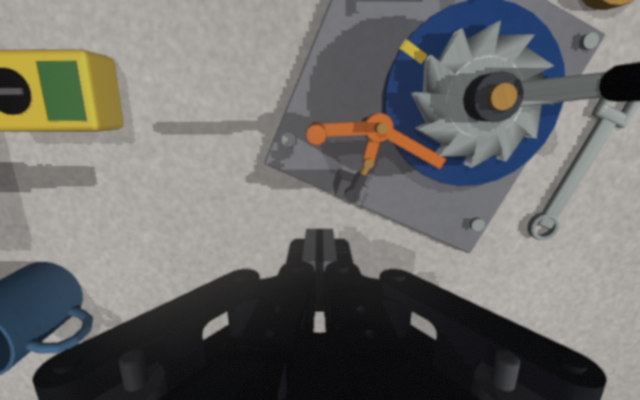

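View pics/t1.png

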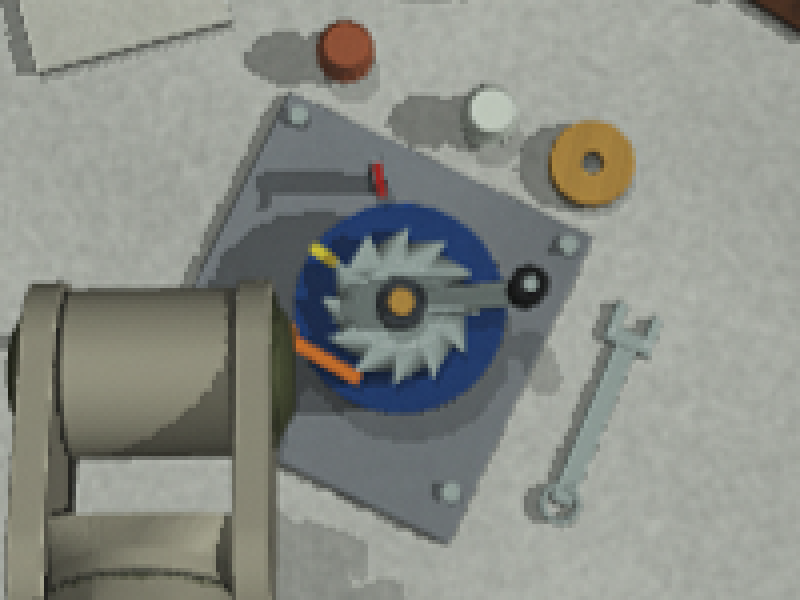

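The wrist view shows the thumb post at (317,134), straight ahead of the closed fingers (column 319), and the pivot at (380,127). I'll go down, then push towards +x.

```bash
python3 -m pendant '[[0,0,0,3,0,0,0],[0,0,0,6,0,0,0],[0,0,0,8.3,0,0,0],[0,0,0,8.3,0.5,0,0],[0,0,0,8.3,1,0,0]]'
python3 -m pendant '[[0,0,0,0,0.7,0,0],[0,0,0,0,1.4,0,0],[0,0,0,0,2.1,0,0],[0,0,0,0,2.8,0,0],[0,0,0,0,3.5,0,0]]'
python3 - <<'E'
from h import *
cv2.imwrite("pics/w2.png",vision.capture("wrist")[:,:,::-1])
E
```

```text
time_s: 2.7
eef_pos: [516.5, 139.1, 99.7]
ee_rot: [0.501, 0.5, 0.5, -0.499]
force: [0.9, 0.6, 0.5]
grip_width: -0.001
time_s: 3.32
eef_pos: [551.0, 139.6, 98.3]
ee_rot: [0.501, 0.5, 0.5, -0.5]
force: [0.9, -0.4, 0.1]
grip_width: -0.0
```

View pics/w2.png

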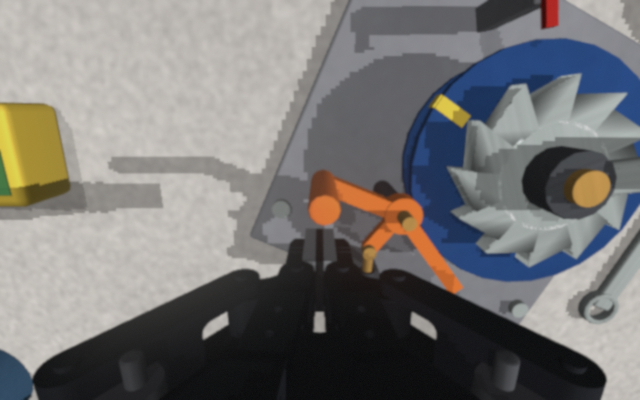

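```bash
python3 - <<'E'
from h import *
c=vision.calibration("wrist");p=onz("wrist",(325,211),120,c);v=onz("wrist",(407,222),86,c);print(p,v,np.degrees(np.arctan2(*(p-v)[[1,0]])), sense()["eef_pos"])
E
```

```text
[577.26232617 137.7774363  120.        ] [559.80639788  93.36570932  86.        ] 68.54280465300116 [551.66300867 139.45663913  98.30783648]
```

The pawl has swung about 27°. I'll push a little further to make sure it has snapped over, then back off.

```bash
python3 -m pendant '[[0,0,0,0,0.2,0,0],[0,0,0,0,0.4,0,0],[0,0,0,0,0.6,0,0],[0,0,0,0,0.8,0,0],[0,0,0,0,0.8,0,0]]'
python3 -m pendant '[[0,0,0,0,-1.5,0,0],[0,0,0,0,-3,0,0],[0,0,0,0,-4.5,0,0],[0,0,0,-3,-6,0,0],[0,0,0,-8,-6,0,0]]'
python3 - <<'E'
from h import *
s=sense();print(s["eef_pos"],s["joints"])
c=vision.calibration("wrist");im=vision.capture("wrist");cv2.imwrite("pics/w3.png",im[:,:,::-1])
np.save("w3cal.npy",c,allow_pickle=True)
E
```

```text
time_s: 4.0
eef_pos: [558.6, 139.6, 98.3]
ee_rot: [0.5, 0.5, 0.5, -0.5]
force: [-0.2, -0.1, -0.1]
grip_width: -0.002
time_s: 4.62
eef_pos: [496.9, 139.5, 178.2]
ee_rot: [0.5, 0.499, 0.501, -0.501]
force: [0.2, 0.0, -0.2]
grip_width: 0.005
[496.89408084 139.4817634  178.23081788] [4.63567847e-02 3.43409597e-01 1.60003004e+00 2.41783172e-05
 1.20196563e+00 1.61524994e+00]
```

View pics/w3.png

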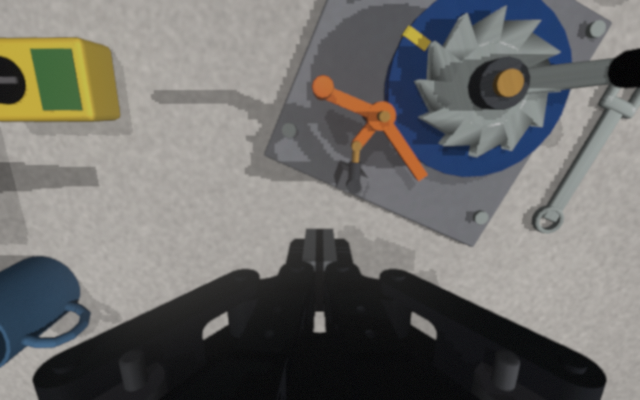

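The pawl holds off by itself: post at (323,87), pawl tip at (422,175), clear of the teeth. Next I'll move over the knob, turning the jaws tangential and opening them.

```bash
python3 -m pendant '[[-0.18,0,0,-1,2,4.5,0],[-0.36,0,0,-1,4,9,0.3],[-0.54,0,0,-1,6,13.5,0.6],[-0.72,0,0,-1,8,18,0.6],[-0.9,0,0,-1,9.4,21.3,0.6]]'
python3 -m pendant '[[-0.18,0,0,0,0,0,0.6],[-0.36,0,0,0,0,0,0.6],[-0.41,0,0,0,0,0,0.6],[-0.41,0,0,0,0,0,0.6],[-0.41,0,0,0,0,0,0.6]]' 30
python3 - <<'E'
from h import *
np.set_printoptions(precision=3,suppress=True)
s=sense();print(s["eef_pos"],s["joints"],rot(s).as_matrix())
c=vision.calibration("wrist");np.save("w4cal.npy",c,allow_pickle=True)
cv2.imwrite("pics/w4.png",vision.capture("wrist")[:,:,::-1])
E
```

```text
time_s: 5.3
eef_pos: [593.4, -75.3, 188.0]
ee_rot: [0.669, 0.23, 0.668, -0.231]
force: [-0.0, 0.6, -0.6]
grip_width: 0.603
time_s: 5.92
eef_pos: [592.9, -73.3, 188.2]
ee_rot: [0.701, 0.092, 0.701, -0.092]
force: [1.1, 0.4, 1.0]
grip_width: 0.6
[592.856 -73.333 188.242] [-0.319  0.506  1.33  -0.     1.306 -0.059] [[ 0.     0.257  0.966]
 [-0.     0.966 -0.257]
 [-1.    -0.     0.   ]]
```

View pics/w4.png

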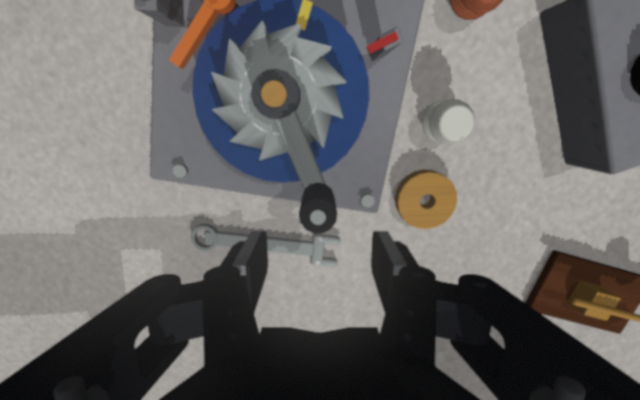

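The knob top is at (318,217), midway between the open fingers. I'll work out its position and the drum angle.

```bash
cat > ang.py <<'E'
from h import *
def drum(n,mark,ptr,cal=None,A=None):
    m=onz(n,mark,59,cal)[:2];p=onz(n,ptr,72,cal)[:2]
    a=np.arctan2(*(m-A)[::-1])-np.arctan2(*(p-A)[::-1])
    return a,m,p,np.linalg.norm(m-A),np.linalg.norm(p-A)
E
python3 - <<'E'
from ang import *
c=np.load("w4cal.npy",allow_pickle=True).item()
print("knob",onz("wrist",(318,217),140,c),"fl",onz("wrist",(281,90),59,c))
im=cv2.imread("pics/w4.png");h=cv2.cvtColor(im,cv2.COLOR_BGR2HSV)
m=cv2.inRange(h,(22,150,80),(32,255,255));m[60:]=0;m[:,:290]=0;m[:,320:]=0
y,x=np.where(m>0);print("y",x.mean(),y.mean(),y.min(),y.max(),x[y==y.min()],x[y==y.max()])
r=cv2.inRange(h,(0,150,80),(6,255,255));r[:30]=0;r[60:]=0;r[:,:360]=0;r[:,405:]=0
y,x=np.where(r>0);print("r",x.min(),y[x==x.min()],x.max())
b=cv2.inRange(h,(105,120,30),(125,255,255));y,x=np.where(b[:190,185:375]>0);print("blue",x.min()+185,x.max()+185,y.max())
for A in[(580,9)]: print(drum("wrist",(307,2),(369,49),c,np.array(A)))
P=lambda x,y,z:onz("wrist",(x,y),z,c)
print(P(193.5,90,59),P(369.5,90,59),P(281,182,59))
E
```

```text
knob [591.58299835 -74.12420302 140.        ] fl [583.02229951  14.77141275  59.        ]
y 304.0730337078652 12.207865168539326 0 27 [304 305] [303]
r 368 [46 47 48] 396
blue 194 367 180
(np.float64(0.7898876925222919), array([621.66561766,  72.75142582]), array([658.73370325,  25.12676257]), np.float64(76.15949047574586), np.float64(80.36833019153293))
[512.03615757  33.91041547  59.        ] [654.65173747  -4.30299025  59.        ] [560.25603117 -60.98852496  59.        ]
```

```bash
python3 -m pendant '[[0,0,0,3,-0.1,-0.1,0.6],[0,0,0,6,-0.1,-0.1,0.6],[0,0,0,8.9,-0.1,-0.1,0.6],[0,0,0,8.9,-0.1,-0.1,0.6],[0,0,0,8.9,-0.1,-0.1,0.6]]' 25
python3 -m pendant '[[0,0,0,0,0,0,0.5],[0,0,0,0,0,0,0.4],[0,0,0,0,0,0,0.3],[0,0,0,0,0,0,0.2],[0,0,0,0,0,0,0.2]]' 25
python3 - <<'E'
from h import *
np.set_printoptions(precision=3,suppress=True)
cv2.imwrite("pics/w5.png",vision.capture("wrist")[:,:,::-1])
s=sense();print(s["eef_pos"])
A=np.array([581,10.5]);k=s["eef_pos"][:2];Rw=rot(s)
for d in np.arange(0,-.81,-.08):
    c,q=np.cos(d),np.sin(d);t=A+np.array([[c,-q],[q,c]])@(np.array([591.5,-74.2])-A)
    print(round(d,2),t,Rw.inv().apply([*(t-np.array([591.5,-74.2])),0])/10)
E
```

```text
time_s: 6.6
eef_pos: [592.3, -74.2, 100.6]
ee_rot: [0.702, 0.091, 0.701, -0.092]
force: [-0.0, 0.1, -0.4]
grip_width: 0.603
time_s: 7.22
eef_pos: [591.7, -74.1, 99.8]
ee_rot: [0.701, 0.091, 0.701, -0.091]
force: [-2.1, 1.1, 6.0]
grip_width: 0.295
[591.725 -74.095  99.872]
0.0 [591.5 -74.2] [0. 0. 0.]
-0.08 [584.698 -74.768] [-0.    -0.229 -0.643]
-0.16 [577.872 -74.791] [-0.001 -0.406 -1.302]
-0.24 [571.066 -74.268] [-0.001 -0.53  -1.974]
-0.32 [564.323 -73.203] [-0.001 -0.599 -2.653]
-0.4 [557.687 -71.603] [-0.002 -0.615 -3.335]
-0.48 [551.201 -69.477] [-0.002 -0.575 -4.017]
-0.56 [544.905 -66.84 ] [-0.002 -0.482 -4.693]
-0.64 [538.84  -63.708] [-0.003 -0.334 -5.359]
-0.72 [533.044 -60.101] [-0.003 -0.134 -6.012]
-0.8 [527.555 -56.043] [-0.003  0.118 -6.646]
```

View pics/w5.png

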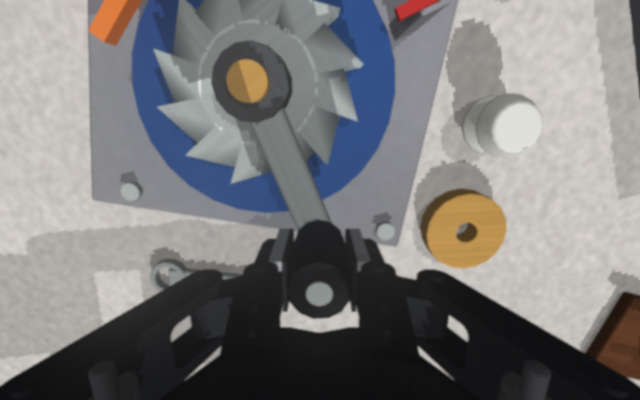

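Grip confirmed: 25 mm opening, with the knob between the pads at (320,290). I'll ease it back along the arc.

```bash
python3 -m pendant '[[0,0,0,0,-0.12,-0.32,0.2],[0,0,0,0,-0.23,-0.64,0.2],[0,0,0,0,-0.32,-0.97,0.2],[0,0,0,0,-0.41,-1.3,0.2],[0,0,0,0,-0.47,-1.64,0.2]]' 25
python3 -m pendant '[[0,0,0,0,-0.06,-0.34,0.2],[0,0,0,0,-0.1,-0.67,0.2],[0,0,0,0,-0.13,-1.01,0.2],[0,0,0,0,-0.14,-1.36,0.2],[0,0,0,0,-0.14,-1.7,0.2]]' 25
python3 - <<'E'
from h import *
cv2.imwrite("pics/w6.png",vision.capture("wrist")[:,:,::-1])
s=sense();print(s["eef_pos"],s["force"])
E
```

```text
time_s: 7.9
eef_pos: [575.0, -74.5, 99.9]
ee_rot: [0.702, 0.091, 0.7, -0.091]
force: [3.0, 0.7, 5.5]
grip_width: 0.298
time_s: 8.52
eef_pos: [558.2, -71.6, 99.8]
ee_rot: [0.702, 0.091, 0.7, -0.091]
force: [3.6, 1.0, 4.7]
grip_width: 0.295
[557.87230281 -71.43956018  99.83305509] [1.21348316 1.3358652  5.88442898]
```

View pics/w6.png

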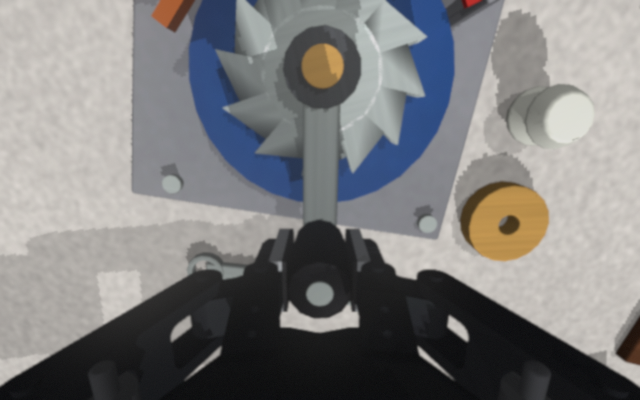

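The drum is following: the crank arm is in line with the tool and the knob is still held at (320,290), so I'll keep going.

```bash
python3 -m pendant '[[0,0,0,0,0.01,-0.34,0.2],[0,0,0,0,0.04,-0.68,0.2],[0,0,0,0,0.08,-1.02,0.2],[0,0,0,0,0.13,-1.36,0.2],[0,0,0,0,0.2,-1.7,0.2]]' 25
python3 -m pendant '[[0,0,0,0,0.08,-0.33,0.2],[0,0,0,0,0.17,-0.66,0.2],[0,0,0,0,0.28,-0.98,0.2],[0,0,0,0,0.4,-1.3,0.2],[0,0,0,0,0.4,-1.3,0.2]]' 25
python3 - <<'E'
from h import *
for n in("top","side","wrist"):
  cv2.imwrite(f"pics/{n}7.png",vision.capture(n)[:,:,::-1])
a=cv2.imread("pics/top7.png")[135:265,240:400];b=cv2.imread("pics/side7.png")[150:260,260:390]
cv2.imwrite("pics/z7.png",np.hstack([cv2.resize(a,(400,325)),cv2.resize(b,(384,325))]))
s=sense();print(s["eef_pos"],s["force"])
E
```

```text
time_s: 9.2
eef_pos: [542.3, -65.3, 99.8]
ee_rot: [0.702, 0.091, 0.7, -0.091]
force: [2.5, -0.3, 4.7]
grip_width: 0.299
time_s: 9.82
eef_pos: [530.5, -58.0, 99.8]
ee_rot: [0.702, 0.091, 0.701, -0.091]
force: [1.4, 1.4, 6.9]
grip_width: 0.298
[530.52292962 -57.96641823  99.79642014] [1.00088246 1.79445303 7.1684128 ]
```

View pics/z7.png

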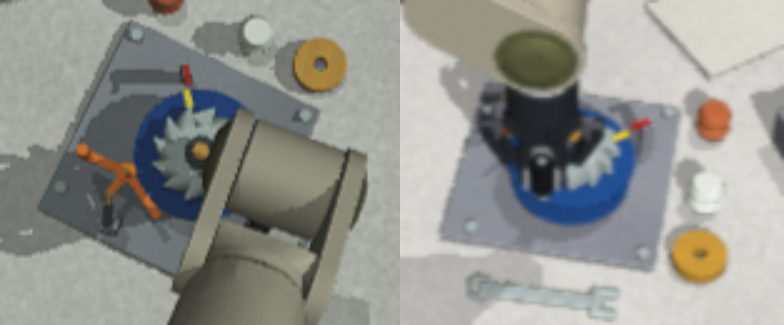

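In the top view the yellow mark (188,98) is nearly in line with the red pointer (187,74), and the pawl is still off. I'll measure the angle.

```bash
cat > meas.py <<'E'
from h import *
import sys
def meas(n,f):
    im=cv2.imread(f);h=cv2.cvtColor(im,cv2.COLOR_BGR2HSV)
    x0,x1,y0,y1=(295,330,155,185) if n=="top" else (325,350,185,205)
    out=[]
    for lo,hi in(((22,130,110),(34,255,255)),((0,140,90),(8,255,255))):
        m=np.zeros(im.shape[:2],np.uint8);m[y0:y1,x0:x1]=cv2.inRange(h,lo,hi)[y0:y1,x0:x1]
        y,x=np.where(m>0);w=im.max(2)[y,x];out.append((x.mean(),y.mean(),len(x)))
    mk,pt=out;A=np.array([581,10.5]) if n!="top" else np.array([580,9.2])
    a=onz(n,mk[:2],59)[:2]-A;b=onz(n,pt[:2],72)[:2]-A
    print(n,out,a,b,"drum",np.arctan2(a[1],a[0])-np.arctan2(b[1],b[0]))
for n in("top","side"): meas(n,f"pics/{n}{sys.argv[1]}.png")
E
python3 meas.py 7; python3 meas.py 0
```

```text
top [(np.float64(314.8125), np.float64(174.0), 16), (np.float64(314.46153846153845), np.float64(164.69230769230768), 13)] [63.83924614 15.91384537] [88.23658242 17.75073673] drum 0.045778568832399336
side [(np.float64(334.6666666666667), np.float64(195.33333333333334), 9), (np.float64(340.77777777777777), np.float64(191.66666666666666), 9)] [64.42503605 15.8276206 ] [85.88910499 16.32204483] drum 0.05310699993625906
top [(np.float64(300.06666666666666), np.float64(182.73333333333332), 15), (np.float64(314.35714285714283), np.float64(164.5), 14)] [37.67351657 56.8452289 ] [88.77447714 18.05916101] drum 0.7848292655731086
side [(np.float64(325.0), np.float64(187.0), 1), (np.float64(340.55555555555554), np.float64(191.77777777777777), 9)] [41.748633   61.42117818] [84.99954582 16.00283046] drum 0.7877262013139215
```

```bash
python3 -m pendant '[[0,0,0,0,0.07,-0.18,0.2],[0,0,0,0,0.14,-0.36,0.2],[0,0,0,0,0.14,-0.36,0.2],[0,0,0,0,0.14,-0.36,0.2],[0,0,0,0,0.14,-0.36,0.2]]' 25
python3 - <<'E'
from h import *
for n in("top","side"): cv2.imwrite(f"pics/{n}8.png",vision.capture(n)[:,:,::-1])
E
python3 meas.py 8
```

```text
time_s: 10.6
eef_pos: [527.7, -55.8, 99.8]
ee_rot: [0.702, 0.091, 0.701, -0.091]
force: [2.3, 1.3, 5.4]
grip_width: 0.295
top [(np.float64(315.88235294117646), np.float64(173.94117647058823), 17), (np.float64(314.5), np.float64(164.5), 14)] [64.09890816 12.89041779] [88.786756   17.65802171] drum 0.002135322625320818
side [(np.float64(335.0), np.float64(195.9), 10), (np.float64(340.875), np.float64(191.75), 8)] [64.84901495 13.03688279] [86.10950654 15.87261472] drum 0.016105561567581805
```

The drum reads about 0.01 rad. I'll release, lift straight up and back away.

```bash
python3 -m pendant '[[0,0,0,0,0,0,0.4],[0,0,0,0,0,0,0.5],[0,0,0,0,0,0,0.6],[0,0,0,0,0,0,0.6],[0,0,0,0,0,0,0.6]]'
python3 -m pendant '[[0,0,0,-3,0,0,0.6],[0,0,0,-7,0,0,0.6],[0,0,0,-12,0,0,0.6],[0,0,0,-12,-6,0,0.6],[0,0,0,-12,-12,0,0.6]]'
python3 -m pendant '[[0,0,0,0,-4,0,0.6],[0,0,0,0,-8,0,0.6],[0,0,0,0,-8,0,0.6],[0,0,0,0,-8,0,0.6],[0,0,0,0,-8,0,0.6]]'
python3 - <<'E'
from h import *
for n in("top","side"): cv2.imwrite(f"pics/{n}9.png",vision.capture(n)[:,:,::-1])
a=cv2.imread("pics/top9.png")[135:265,240:400];b=cv2.imread("pics/side9.png")[150:260,260:390]
cv2.imwrite("pics/z9.png",np.hstack([cv2.resize(a,(400,325)),cv2.resize(b,(384,325))]))
E
python3 meas.py 9
```

```text
time_s: 11.32
eef_pos: [527.1, -55.6, 99.2]
ee_rot: [0.701, 0.091, 0.701, -0.091]
force: [0.3, 0.3, 0.6]
grip_width: 0.598
time_s: 11.95
eef_pos: [496.1, -172.7, 219.9]
ee_rot: [0.702, 0.091, 0.701, -0.091]
force: [1.0, 0.8, -0.1]
grip_width: 0.6
time_s: 12.58
eef_pos: [476.3, -248.0, 219.4]
ee_rot: [0.701, 0.091, 0.701, -0.091]
force: [0.0, -0.1, -0.2]
grip_width: 0.599
top [(np.float64(315.88235294117646), np.float64(173.94117647058823), 17), (np.float64(314.35714285714283), np.float64(164.5), 14)] [64.09890816 12.89041779] [88.77447714 18.05916101] drum -0.002234015749900009
side [(np.float64(335.0), np.float64(195.9), 10), (np.float64(340.85714285714283), np.float64(191.42857142857142), 7)] [64.84901495 13.03688279] [86.46100745 17.32251743] drum 0.0006572941652504827
```

View pics/z9.png

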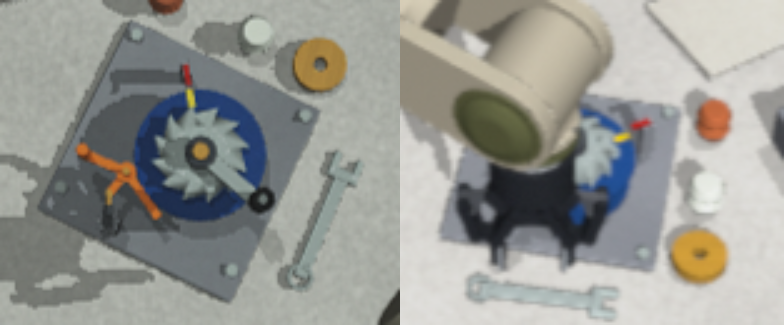

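The mark at (190,98) points at the pointer (186,74), the pawl is off, nothing else has moved and the arm is clear. I'll hand it in.

```bash
python3 -c "
from rig import job;print(job.finish_job())"
```

```text
the job is handed in; nothing more can be done
None
```

The pawl is off and the drum is back at its mark. I handed the job in at about 12.7 s; the system reports no verdict.

- **Pawl:** I pushed the thumb post over with closed fingers. It snapped past the middle and stayed off after I backed away, still clear of the teeth in the last top view.
- **Drum:** I gripped the knob and eased the drum back about 0.8 rad clockwise along its arc, at roughly 0.3 rad/s. I then let go and lifted clear.
- **Last checks:** After release the drum reads about -0.002 rad in the top view and 0.001 rad in the side view, against a limit of 0.09. Force on the tool is near zero. In the last top and side views the insulators, sheave and spanner look unmoved. The mug, screwdriver and meter were outside those last views, so I did not recheck them.
- **Disagreement:** Before release the two views differed by about 0.014 rad, and the drum-axis estimates from the top and wrist cameras by about 2 mm. Both are small against the limit. No checks failed.

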